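# Feel the squeegee rubber for nicks

## Task

Feel the rubber of the window squeegee for nicks: run the fingertips lightly along the whole length of its upright rubber edge, from the end nearest the pedal bin to the other end, then draw the hand clear. Let the rubber give only slightly, without squashing it down, and leave the squeegee and everything around it lying where they are; nothing is to be picked up.

Things in the scene. Friction and masses are not known exactly. Their poses are not given: they have to be found in the camera images.
- squeegee: Loose two-sided window squeegee, 0.3-0.5 kg, lying on its grey sponge, handle roughly towards the robot. Head 250 mm long (own y), 46 wide, 54 high to the top of the aluminium clamp; black rubber stands above that. Origin: centre of the head's underside, on the shelf; z up. Round handle (25 mm) runs from mid-head to -x, sloping down to the shelf, its end 258 mm from the origin; highest part 46 mm.
- rubber (a joint): How far the squeegee's black rubber blade (250 mm long, 3 thick, standing 18 above its clamp) is pressed down, m: 0 free, growing as its edge is pushed down; it counts as touched from 0.0005. It yields as one piece along its length and springs back: 0.8 N to begin, 2.4 N at 4 mm, 4 N at 8 mm; beyond 8 mm it counts as squashed, at 11 mm it goes solid.
- rubber_left (a point): End of the rubber's free top edge on the squeegee's +y side. The rubber stands upright; its top edge runs straight and level along y, 72 mm above the shelf, straight over the squeegee's origin. How far along the edge a touch is, is judged midway between the two fingertips.
- rubber_right (a point): The other end of the same top edge, on the squeegee's -y side, 250 mm from rubber_left; both sink with the rubber as it is pressed.
- pedal_bin: Round brushed-steel pedal bin, 172 mm across, 254 mm high, black foot ring and pedal. It stands well to the left or the right of the squeegee (the bucket stands on the other side). Origin: centre of its underside.
- bucket: Blue plastic bucket, 210 mm across the rim, 190 mm high. Origin: centre of its underside.
- jar: Closed glass jar, 80 mm across, 115 mm high, standing off the rubber's +y end. Origin: centre of its underside.
- tin: Flat round polish tin, 84 mm across, 31 mm high, on the +x side of the squeegee. Origin: centre of its underside.
- sweeping_brush: Orange hand brush lying on its bristles off the rubber's -y end; stock 150 x 50 mm, 52 mm high, handle 63 mm high at most and reaching 206 mm to -x. Origin: under the middle of the stock, on the shelf.
- carton: Cardboard carton 110 x 60 x 45 mm high beside the squeegee's handle. Origin: centre of its underside.

How it is judged:
On the way, in this order (a step that is already met when the one before it is completed fails the run):
1. the fingertips touch the rubber on the end nearest the pedal bin (within 25 mm of it) (contact force between the fingers and squeegee above 0.1 N and value of joint rubber above 0.0005 m and ((world y of pedal_bin above 0 m and y of the grasp point in the frame of squeegee between 0.1 and 0.145 m) or (world y of pedal_bin below 0 m and y of the grasp point in the frame of squeegee between -0.145 and -0.1 m))), for 0.1 s.
2. the fingertips touch the rubber over the second stretch of 40 mm (contact force between the fingers and squeegee above 0.1 N and value of joint rubber above 0.0005 m and ((world y of pedal_bin above 0 m and y of the grasp point in the frame of squeegee between 0.06 and 0.1 m) or (world y of pedal_bin below 0 m and y of the grasp point in the frame of squeegee between -0.1 and -0.06 m))), for 0.1 s.
3. the fingertips touch the rubber over the third stretch of 40 mm (contact force between the fingers and squeegee above 0.1 N and value of joint rubber above 0.0005 m and ((world y of pedal_bin above 0 m and y of the grasp point in the frame of squeegee between 0.02 and 0.06 m) or (world y of pedal_bin below 0 m and y of the grasp point in the frame of squeegee between -0.06 and -0.02 m))), for 0.1 s.
4. the fingertips touch the rubber over the middle stretch of 40 mm (contact force between the fingers and squeegee above 0.1 N and value of joint rubber above 0.0005 m and ((world y of pedal_bin above 0 m and y of the grasp point in the frame of squeegee between -0.02 and 0.02 m) or (world y of pedal_bin below 0 m and y of the grasp point in the frame of squeegee between -0.02 and 0.02 m))), for 0.1 s.
5. the fingertips touch the rubber over the fifth stretch of 40 mm (contact force between the fingers and squeegee above 0.1 N and value of joint rubber above 0.0005 m and ((world y of pedal_bin above 0 m and y of the grasp point in the frame of squeegee between -0.06 and -0.02 m) or (world y of pedal_bin below 0 m and y of the grasp point in the frame of squeegee between 0.02 and 0.06 m))), for 0.1 s.
6. the fingertips touch the rubber over the sixth stretch of 40 mm (contact force between the fingers and squeegee above 0.1 N and value of joint rubber above 0.0005 m and ((world y of pedal_bin above 0 m and y of the grasp point in the frame of squeegee between -0.1 and -0.06 m) or (world y of pedal_bin below 0 m and y of the grasp point in the frame of squeegee between 0.06 and 0.1 m))), for 0.1 s.
7. the fingertips touch the rubber on the other end (within 25 mm of it) (contact force between the fingers and squeegee above 0.1 N and value of joint rubber above 0.0005 m and ((world y of pedal_bin above 0 m and y of the grasp point in the frame of squeegee between -0.145 and -0.1 m) or (world y of pedal_bin below 0 m and y of the grasp point in the frame of squeegee between 0.1 and 0.145 m))), for 0.1 s.
At the end, for the whole second after the job is handed in: The fingertips have touched the rubber in every stretch from the bin end to the other end, in that order; the squeegee lies at rest, flat, within 15 mm of where it was, its rubber sprung back (within 1 mm); every other thing is within 20 mm of where it was (distance of squeegee from where it was at the start of the episode below 0.015 m and linear speed of squeegee below 0.02 m/s and angle between squeegee's own z axis and vertical below 0.05 rad and value of joint rubber below 0.001 m and distance of each of jar, tin, sweeping_brush, carton, pedal_bin, bucket from where it was at the start of the episode below 0.02 m).
It fails at once if the squeegee is lifted (more than 12 mm off the shelf) (height (world z) of squeegee above 0.012 m).
It fails at once if the squeegee is shoved 15 mm or more from where it lay (distance of squeegee from where it was at the start of the episode above 0.015 m).
It fails at once if the rubber is squashed (pressed down more than 8 mm) (value of joint rubber above 0.008 m).
It fails at once if the fingers press on the squeegee with more than 10 N (contact force between the fingers and squeegee above 10 N).
It fails at once if another thing is moved 20 mm or more (distance of any of jar, tin, sweeping_brush, carton, pedal_bin, bucket from where it was at the start of the episode above 0.02 m).
It also fails if it takes over 48 s, if anything falls off the work surface, if the arm or the gripper's body presses on something with over 40 N, if the wrist force passes 120 N, or if a joint passes its speed limit or range.

## Robot

A 7-joint arm with a two-finger parallel gripper is mounted at the origin on the work surface. World frame = base frame: x ahead of the robot, y to its left, z up, the work surface at z = 0. Lengths are in m, angles in rad, forces in N, time in s.
With the tool pointing down it reaches from about 0.4 to 0.85 m from the base axis. Payload 4.4 kg.
Tool frame: the origin (TCP) lies on the centre line of the jaws, within the pads' length; the fingertips stand 8 mm ahead of it and the grasp point (between the pads) lies 11 mm behind it; z points along the fingers, y is the line along which they close (so a half turn about z gives the same grasp; the last joint's range is limited). The gripper opens to 94 mm and grips with 3 to 60 N. Pads are 16 mm wide; open, the fingers measure 119 mm over their backs; the gripper's body (75 mm by 177 mm) begins 78 mm behind the grasp point.
Start: joints at [1.133, 0.628, 0.038, 1.517, -0.027, 0.996, -0.02], TCP at [0.236, -0.606, 0.213] pointing down, gripper open.
Joint ranges: [-3.06, 3.06], [-0.37, 2.12], [-1.25, 1.32], [0.18, 2.47], [-1.1, 4.24], [0.23, 1.98], [-2.94, 2.94]. Speed limits (rad/s): [2.57, 2.57, 3.14, 3.14, 3.14, 3.14, 3.14].

## Interface

Orientations are given as a unit quaternion [w, x, y, z].
In Python, from workcell import get_state, snapshot, sign_off gives the robot as it stands. The module is installed in compiled form; this text tells all that it offers.
- The arm moves only by the tool play_rows, never from a script. Its argument "moves" is a list of rows, each a list of 4 numbers: the shift along the tool's x, y, z in mm, then the turn about the tool's z in degrees. In form: [[x, y, z, turn], ...]. A call has 1 to 12 rows; each row is the pose to reach, as a shift and turn from the pose commanded when the call began, along the tool's axes at that moment; what a row does not reach only later rows make up. A row lasts 1/10 s, in which the tool goes at most 50 mm and 8.59 degrees, less where a joint would pass 70% of its speed; a pose out of reach is approached as far as the arm can. A call with a gripper value outside its range is refused whole. "claw" is the finger opening in mm, from 0 to 94, set as the call begins (left out, the last holds). The fingers move at their own pace and stop on an object; "newtons" is the grip in N (left out, the last holds). Time passes only in rows, so rows that repeat a pose let the fingers close. It gives the time, the measured TCP pose, the force, the opening and the grip force at its end, in the units of the state.
- get_state(): the state, without advancing time (a new reading comes with each control period).
- snapshot(name): name is "scene" or "side" or "wrist"; returns a dict with "color" (384x512x3 uint8, red, green, blue), "camera_matrix" (3x3 intrinsics, pixels), "eye" and "orientation" of the camera in the world; the wrist camera has in their place "T_tool_cam" (4x4, takes a point from camera to tool coordinates, whose origin is the TCP and whose axes are the flange's). Camera axes: x right, y down, z forward; pixel columns grow to the right and rows downward; lengths in m; the calibration is good to about 2 mm. The wrist camera is an equidistant fisheye: a pixel r from the principal point sees the ray r / f radians off the axis. A picture is of the moment at which its call begins: read the wrist's pose just before it. There is no depth.
- sign_off(): hands the job in; it is judged then, once.
The state is a dict: "time": time; "q": joint angles; "joint_vel": joint speeds; "joint_torque": joint torques, N m; "tool_pos": TCP position; "orientation": TCP orientation; "ft_force": force on the tool from outside, world axes, zero at the start; "torque": the same for the moment, N m; "width": finger opening in m; "finger_force": force on a finger pad.
Only numpy, scipy, OpenCV 4.12 (cv2) and the standard library are available. Lean on these libraries where they do the work, as an engineer would, in place of code of your own. Each camera call takes 0.05 s, during which the arm holds its last target. There are 200 camera calls.

## Working session

There is one attempt and no reset: what is moved stays moved. The work goes in short steps, Python scripts to look and compute and a tool call to move; the robot and the scene stay as the last step left them, time stands still between calls to the robot, and variables do not carry over. Pictures are saved under pics/ and viewed, at most 10 in all, crops included, and the job is handed in when it is done.

Besides the shell and the picture viewer there is one more tool, called after "Request:" as name(argument=value, ...) on one line, values as JSON. play_rows: Moves the arm, as the interface text tells. Its arguments: {"type":"object","properties":{"moves":{"type":"array"},"claw":{"type":"number"},"newtons":{"type":"number"}},"required":["moves"]}

```bash
mkdir -p pics; python3 - <<'E'
from workcell import *
import cv2,json
s=get_state();print({k:s[k] for k in('time','tool_pos','orientation','ft_force','width')})
for n in('scene','side'):
    d=snapshot(n);cv2.imwrite(f'pics/{n}.png',d['color'][...,::-1]);print(n,d['camera_matrix'],d['eye'],d['orientation'])
E
```

```text
{'time': 0.0, 'tool_pos': array([ 0.23591109, -0.60499226,  0.21258299]), 'orientation': array([-9.05871604e-04,  9.82771644e-01,  1.84821641e-01, -1.87966071e-04]), 'ft_force': array([-0.54388597, -0.39243977,  1.21800933]), 'width': 0.0941868873499925}
scene [[405.88444512   0.         255.00979964]
 [  0.         405.88444512 192.49749405]
 [  0.           0.           1.        ]] [0.41435824 0.99594057 0.99467641] [ 0.03483567 -0.07594544  0.91049383 -0.40499352]
side [[414.40542204   0.         249.29137726]
 [  0.         414.40542204 189.43848257]
 [  0.           0.           1.        ]] [0.88137665 1.10598225 1.15250432] [-0.05294343  0.13733653  0.9096021  -0.38853532]
```

View pics/scene.png

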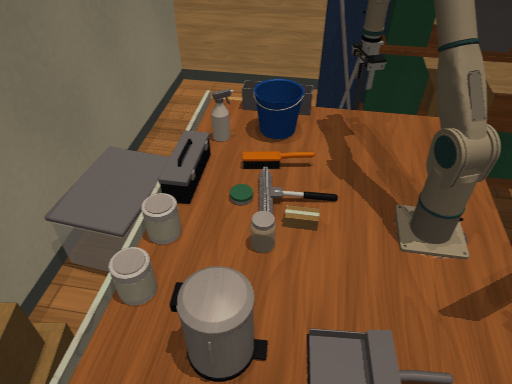

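View pics/side.png

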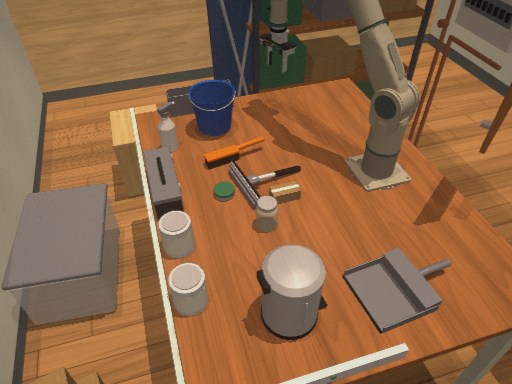

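The bin (scene ~(217,320)) is on the +y side, and the bucket and brush are on the -y side. The squeegee head runs from about (265,170) to (266,215), with the jar at its +y end. I'll zoom in for exact pixels.

```bash
python3 - <<'E'
import cv2,numpy as np
a=cv2.imread('pics/scene.png')[155:255,225:345];b=cv2.imread('pics/side.png')[150:240,200:310]
a=cv2.resize(a,None,fx=5,fy=5,interpolation=cv2.INTER_CUBIC)
b=cv2.resize(b,None,fx=6,fy=6,interpolation=cv2.INTER_CUBIC)
cv2.imwrite('pics/a.png',a);cv2.imwrite('pics/b.png',b)
E
```

```text
(no output)
```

View pics/a.png

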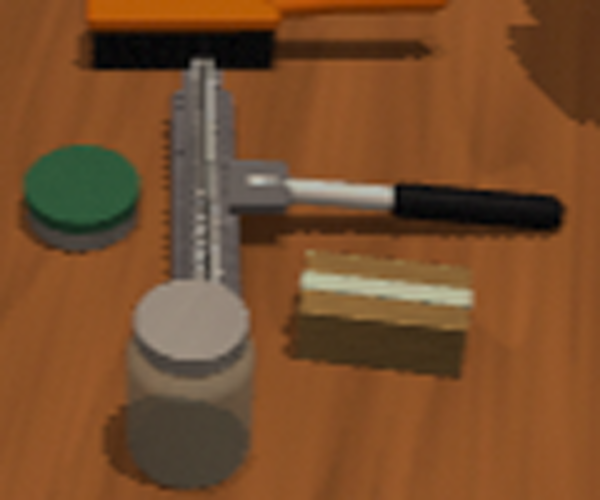

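View pics/b.png

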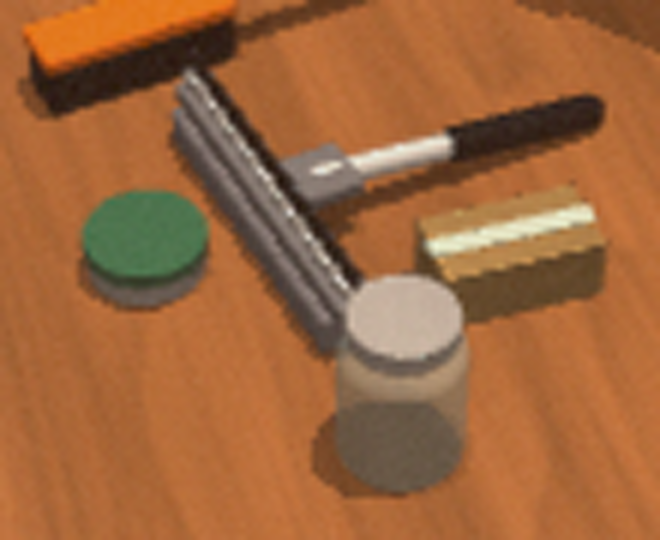

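In crop a, the rubber's far end is at (205,62), the jar lid centre at (191,318) and the handle tip at (560,212). In crop b they are at (192,70), (404,318) and (603,110).

```bash
cat > h.py <<'E'
import numpy as np
from scipy.spatial.transform import Rotation as R
from workcell import *
def rot(q): return R.from_quat(np.roll(q,-1)).as_matrix()
def plane(d,uv,z):
    r=rot(d['orientation'])@np.linalg.inv(d['camera_matrix'])@[*uv,1]
    return d['eye']+r*(z-d['eye'][2])/r[2]
E
python3 - <<'E'
from h import *
np.set_printoptions(precision=4,suppress=True)
A=snapshot('scene');B=snapshot('side')
fa=lambda x,y:(x/5+225-.4,y/5+155-.4)
fb=lambda x,y:(x/6+200-.4,y/6+150-.4)
for n,a,b,z in [('rub-y',(205,62),(192,70),.072),('jar',(191,318),(404,318),.115),('rub seen near',(207,282),(352,285),.072),('hend',(560,212),(603,110),.013),('hstart',(290,190),(355,165),.046),('tin',(82,187),(146,235),.031),('cartonTop',(386,290),(512,232),.045),('brushtopcorner -x',(277,20),(236,8),.052)]:
    print(n,plane(A,fa(*a),z),plane(B,fb(*b),z))
print(plane(A,(217,350),0),plane(A,(278,95),.19))
E
```

```text
rub-y [ 0.5716 -0.1565  0.072 ] [ 0.585  -0.1537  0.072 ]
jar [0.536  0.1445 0.115 ] [0.5377 0.151  0.115 ]
rub seen near [0.5366 0.0691 0.072 ] [0.5449 0.0749 0.072 ]
hend [ 0.3065 -0.1018  0.013 ] [ 0.3064 -0.0935  0.013 ]
hstart [ 0.4964 -0.0568  0.046 ] [ 0.5004 -0.0567  0.046 ]
tin [ 0.6437 -0.0524  0.031 ] [ 0.6462 -0.0488  0.031 ]
cartonTop [0.4222 0.0299 0.045 ] [0.4234 0.0341 0.045 ]
brushtopcorner -x [ 0.5283 -0.2415  0.052 ] [ 0.5319 -0.2334  0.052 ]
[0.5957 0.5178 0.    ] [ 0.5709 -0.4788  0.19  ]
```

Request:
play_rows(moves=[[20,-17,-10,1],[50,-43,-25,2],[85,-73,-40,3],[121,-105,-40,4],[157,-136,-40,5],[193,-167,-40,6],[229,-198,-40,7],[265,-229,-40,8],[301,-260,-40,9],[337,-291,-40,10],[373,-322,-40,10],[405,-350,-40,10]], claw=0)

```text
time: 1.4
tool_pos: [0.4872, -0.1299, 0.2536]
orientation: [-0.0, 0.995, 0.099, 0.0]
ft_force: [-0.7, -0.8, 0.4]
width: 0.0021
finger_force: 0.0
```

```bash
python3 - <<'E'
from h import *
s=get_state();M=rot(s['orientation']);print(s['time'],s['tool_pos'],M,s['ft_force'],s['width'])
t=np.array([.55,-.035,.25]);print(M.T@(t-s['tool_pos'])*1000)
E
```

```text
1.4 [ 0.48717598 -0.12994149  0.25358369] [[ 9.80394348e-01  1.97045021e-01  4.27115826e-04]
 [ 1.97044906e-01 -9.80394419e-01  2.97244243e-04]
 [ 4.77312470e-04 -2.07255578e-04 -9.99999865e-01]] [-0.70948334 -0.82292828  0.39496114] 0.00212086951803089
[ 80.29833771 -80.70019966   3.63874378]
```

Request:
play_rows(moves=[[25,-25,1,0],[55,-55,2,0],[75,-75,3,0],[80,-80,4,0],[80,-80,4,0],[80,-80,4,0]])

```text
time: 2.0
tool_pos: [0.5482, -0.0401, 0.2493]
orientation: [0.001, 0.995, 0.098, -0.001]
ft_force: [-0.2, 0.3, -0.1]
width: 0.0005
finger_force: 0.0
```

```bash
python3 - <<'E'
from h import *
import cv2
s=get_state();d=snapshot('wrist');print(s['time'],s['tool_pos'],s['orientation'],s['ft_force'])
print(d['camera_matrix'],d['T_tool_cam'])
np.savez('w1.npz',p=s['tool_pos'],q=s['orientation'],K=d['camera_matrix'],T=d['T_tool_cam'],f0=s['ft_force'])
cv2.imwrite('pics/w1.png',cv2.resize(d['color'][...,::-1],(768,576),interpolation=cv2.INTER_CUBIC))
E
```

```text
2.0 [ 0.54819961 -0.04005141  0.2493362 ] [ 5.37619920e-04  9.95231836e-01  9.75343364e-02 -5.98098424e-04] [-0.23123875  0.25500359 -0.07954987]
[[297.31863964   0.         254.83735338]
 [  0.         297.31863964 194.30236311]
 [  0.           0.           1.        ]] [[ 1.55914368e-03 -9.63456266e-01 -2.67861145e-01  7.81195331e-02]
 [ 9.99998756e-01  1.56590984e-03  1.88366606e-04  7.09264214e-04]
 [ 2.37963417e-04 -2.67861106e-01  9.63457509e-01 -1.73211725e-01]
 [ 0.00000000e+00  0.00000000e+00  0.00000000e+00  1.00000000e+00]]
```

View pics/w1.png

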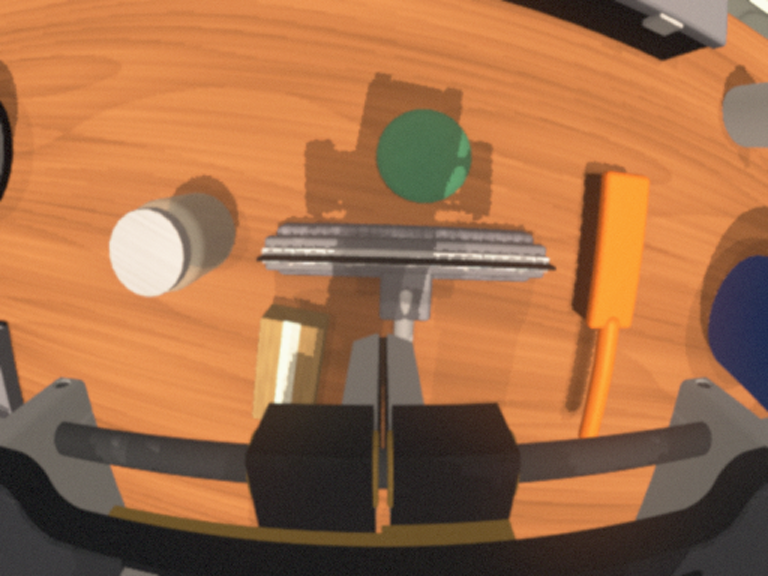

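The black rubber line runs from (258,259), the +y end, to (554,267). The jar lid is centred at (148,252), and the tin, carton and brush are clear of the line.

```bash
cat >> h.py <<'E'
def wpt(w,uv,z):
    K=w['K'];x=(uv[0]-K[0,2])/K[0,0];y=(uv[1]-K[1,2])/K[1,1];r=np.hypot(x,y)
    c=np.array([x/r*np.sin(r),y/r*np.sin(r),np.cos(r)])
    M=rot(w['q']);o=M@w['T'][:3,3]+w['p'];v=M@w['T'][:3,:3]@c
    return o+v*(z-o[2])/v[2]
E
python3 - <<'E'
from h import *
w=np.load('w1.npz');f=lambda x,y:((x+.5)/1.5-.5,(y+.5)/1.5-.5)
l=wpt(w,f(258,259),.072);r=wpt(w,f(554,267),.072);print(l,r,np.linalg.norm(l-r),'jar',wpt(w,f(148,252),.115))
u=(l-r)/np.linalg.norm(l-r);o=(l+r)/2;yaw=np.arctan2(-u[0],u[1]);print('yaw',np.degrees(yaw),o)
M=rot(w['q']);print('tool x deg',np.degrees(np.arctan2(M[1,0],M[0,0])))
for y in(.112,-.112):
    t=o+u*y;t[2]=.11; print(y,t,M.T@(t-w['p'])*1000)
E
```

```text
[0.53654443 0.06102919 0.072     ] [ 0.57882148 -0.18282677  0.072     ] 0.24749359809014138 jar [0.53678394 0.14109038 0.115     ]
yaw 9.835544541723847 [ 0.55768296 -0.06089879  0.072     ]
tool x deg 11.194376621129788
0.112 [0.53855103 0.04945505 0.11      ] [  8.09209189 -89.80947504 139.24026909]
-0.112 [ 0.57681489 -0.17125263  0.11      ] [  2.78018933 134.12742482 139.46066122]
```

```bash
python3 - <<'E'
from h import *
import cv2
A=snapshot('scene');B=snapshot('side')
s=get_state();print(s['tool_pos'])
tip=s['tool_pos']+rot(s['orientation'])[:,2]*.008
P=np.array([[.5365,.061,.072],[.5788,-.1828,.072],[.5577,-.0609,.072],[.5368,.1411,.115],tip])
ims=[]
for d,sc,(x0,x1,y0,y1) in((A,5,(230,300,150,235)),(B,5,(215,295,140,225))):
    M=rot(d['orientation']).T;c=(M@(P-d['eye']).T).T@d['camera_matrix'].T;c=c[:,:2]/c[:,2:];print(c)
    im=cv2.resize(d['color'][y0:y1,x0:x1,::-1],None,fx=sc,fy=sc,interpolation=cv2.INTER_CUBIC)
    for u,v in c: cv2.circle(im,(int((u-x0+.5)*sc),int((v-y0+.5)*sc)),3,(0,0,255),-1)
    ims.append(im)
cv2.imwrite('pics/chk.png',np.hstack(ims))
E
```

```text
[ 0.54843918 -0.04015145  0.24965823]
[[266.41222063 209.26831889]
 [264.71528122 162.42844348]
 [265.49418736 184.31986504]
 [262.69689702 217.36462669]
 [268.25710351 148.18405206]]
[[259.26491431 194.11605186]
 [231.19781975 156.62278388]
 [244.52602989 174.44613751]
 [266.2721396  200.63247576]
 [247.75873313 142.41030822]]
```

View pics/chk.png

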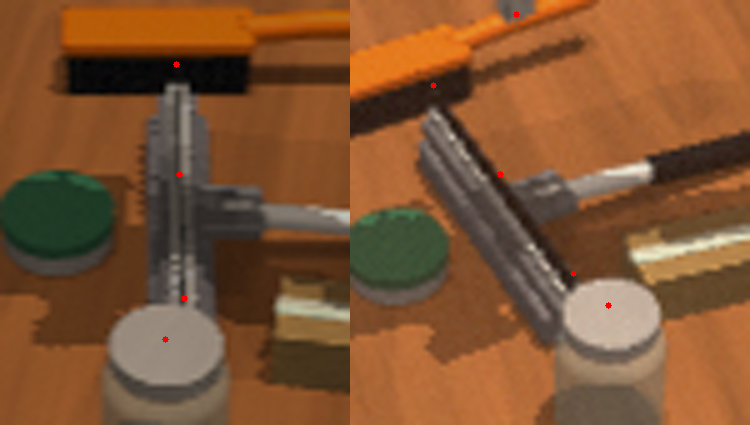

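The wrist estimate holds up: in the scene and side views the black rubber end merges with the black bristles, so I had picked the clamp end there. The head is at (0.558,-0.061) with yaw 9.8°, and the jar clears the +y end by about 40 mm. Next I move above the +y end.

Request:
play_rows(moves=[[1,-20,20,0],[3,-45,50,0.5],[5,-70,80,1],[7,-85,105,1.4],[8,-90,125,1.4],[8,-90,135,1.4],[8,-90,139,1.4],[8,-90,139,1.4],[8,-90,139,1.4],[8,-90,139,1.4],[8,-90,139,1.4],[8,-90,139,1.4]])

```text
time: 3.35
tool_pos: [0.5396, 0.0515, 0.1109]
orientation: [-0.0, 0.996, 0.086, 0.0]
ft_force: [-0.1, -0.3, -0.6]
width: 0.0006
finger_force: 0.0
```

```bash
cat >> h.py <<'E'
def rep():
    s=get_state();O=np.array([.5577,-.0609,0]);Y=np.radians(9.84)
    ex=np.array([np.cos(Y),np.sin(Y),0]);ey=np.array([-np.sin(Y),np.cos(Y),0])
    d=s['tool_pos']-O;M=rot(s['orientation'])
    print('t',round(s['time'],2),'own x,y mm',(ex@d*1e3).round(1),(ey@d*1e3).round(1),'tip z',((s['tool_pos']+M[:,2]*.008)[2]*1e3).round(2),'F',s['ft_force'].round(2),'yaw',np.degrees(np.arctan2(M[1,0],M[0,0])).round(2),'tilt',M[:2,2].round(4))
E
python3 - <<'E'
from h import *
rep()
import cv2
s=get_state();d=snapshot('wrist')
cv2.imwrite('pics/w2.png',cv2.resize(d['color'][...,::-1],(768,576),interpolation=cv2.INTER_CUBIC))
E
```

```text
t 3.35 own x,y mm 1.4 113.8 tip z 102.94 F [-0.1  -0.31 -0.6 ] yaw 9.89 tilt [0.0009 0.0001]
```

View pics/w2.png

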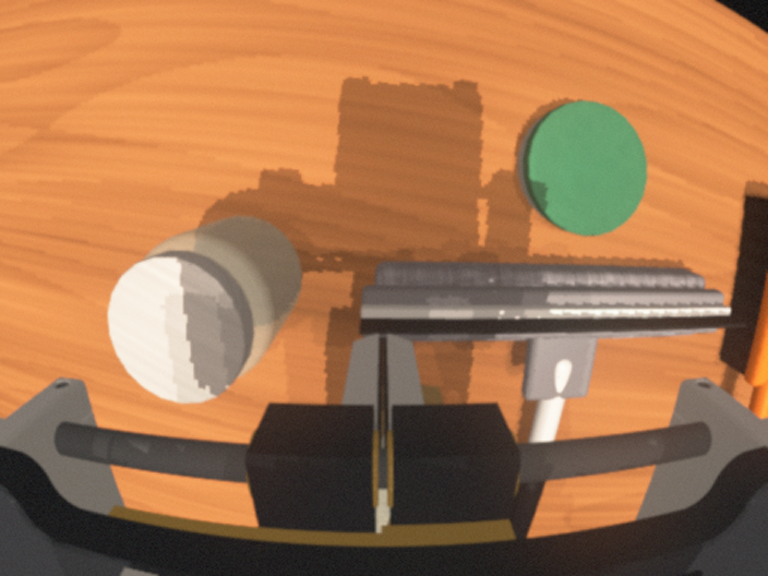

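The fingertips are at (383,335) and the rubber's +y end is at about (358,333). I'll check the lateral alignment.

```bash
python3 - <<'E'
from h import *
rep();s=get_state();w0=np.load('w1.npz');w=dict(p=s['tool_pos'],q=s['orientation'],K=w0['K'],T=w0['T'])
f=lambda x,y:((x+.5)/1.5-.5,(y+.5)/1.5-.5)
for p in((359,333),(745,325)):
    t=wpt(w,f(*p),.072);print(t,w0['p']*0+rot(w['q']).T@(t-w['p'])*1e3)
E
```

```text
t 3.4 own x,y mm 1.3 113.9 tip z 102.82 F [0.47 0.55 0.19] yaw 9.9 tilt [0.0006 0.0001]
[0.5350341  0.06210996 0.072     ] [ -2.64235413 -11.16750135  38.81516152]
[ 0.5776383  -0.18571893  0.072     ] [ -3.27356609 240.29597173  38.81591518]
```

Request:
play_rows(moves=[[-3,4,10,0],[-3,4,20,0],[-3,4,26,0],[-3,4,28,0],[-3,4,28,0],[-3,4,28,0],[-3,4,28,0],[-3,4,28,0]])

```text
time: 4.2
tool_pos: [0.5373, 0.0472, 0.0828]
orientation: [-0.0, 0.996, 0.086, 0.0]
ft_force: [0.6, 0.8, 0.1]
width: 0.0002
finger_force: 0.0
```

```bash
python3 -c "
from h import *
rep()"
```

```text
t 4.2 own x,y mm -1.6 110.0 tip z 74.76 F [0.56 0.84 0.14] yaw 9.9 tilt [0.0006 0.0001]
```

Tip is at 74.8 mm. I'll press in 6.2 mm, which puts the tip near 68.5.

Request:
play_rows(moves=[[0,0,2,0],[0,0,3.5,0],[0,0,5,0],[0,0,6.2,0],[0,0,6.2,0],[0,0,6.2,0],[0,0,6.2,0]])

```text
time: 4.9
tool_pos: [0.5373, 0.0471, 0.0764]
orientation: [-0.0, 0.996, 0.086, 0.0]
ft_force: [0.3, 0.1, 1.7]
width: 0.0005
finger_force: 1.0
```

```bash
python3 -c "
from h import *
rep()
for i in range(4): snapshot('wrist'); rep()"
```

```text
t 4.9 own x,y mm -1.6 109.9 tip z 68.44 F [0.35 0.13 1.73] yaw 9.9 tilt [0.0005 0.0001]
t 4.95 own x,y mm -1.6 110.0 tip z 68.41 F [ 0.86 -0.21  1.69] yaw 9.9 tilt [0.0005 0.0001]
t 5.0 own x,y mm -1.7 109.9 tip z 68.4 F [ 1.15 -0.13  2.44] yaw 9.9 tilt [0.0005 0.0001]
t 5.05 own x,y mm -1.7 110.0 tip z 68.4 F [ 1.12 -0.    2.25] yaw 9.91 tilt [0.0005 0.0001]
t 5.1 own x,y mm -1.7 109.9 tip z 68.38 F [0.42 0.6  1.55] yaw 9.9 tilt [0.0004 0.    ]
```

Contact force is about 2 N, which fits a press of about 3.5 mm. Now the sweep.

Request:
play_rows(moves=[[0,3,0,0],[0,8,0,0],[0,16,0,0],[0,24,0,0],[0,32,0,0],[0,40,0,0],[0,48,0,0],[0,56,0,0],[0,63,0,0],[0,68,0,0],[0,70,0,0],[0,70,0,0]])

```text
time: 6.3
tool_pos: [0.5492, -0.0226, 0.0763]
orientation: [0.0, 0.996, 0.086, 0.0]
ft_force: [0.4, -1.1, 2.0]
width: 0.0006
finger_force: 1.0
```

```bash
python3 - <<'E'
from h import *
import cv2
rep();d=snapshot('wrist');rep()
cv2.imwrite('pics/w3.png',cv2.resize(d['color'][...,::-1],(768,576),interpolation=cv2.INTER_CUBIC))
E
```

```text
t 6.3 own x,y mm -1.8 39.2 tip z 68.31 F [ 0.36 -1.1   2.  ] yaw 9.87 tilt [ 0.0002 -0.0006]
t 6.35 own x,y mm -1.8 39.2 tip z 68.32 F [ 0.51 -1.44  1.58] yaw 9.89 tilt [ 0.0002 -0.0008]
```

View pics/w3.png

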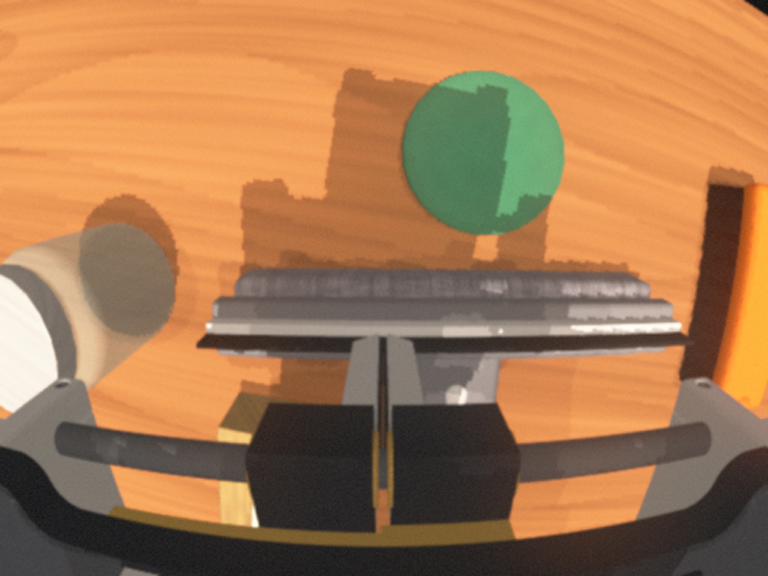

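The rubber runs from (198,346) to (690,346), with the fingertips on it at (383,340). I'll check whether the head has been dragged.

```bash
python3 - <<'E'
from h import *
s=get_state();w0=np.load('w1.npz');w=dict(p=s['tool_pos'],q=s['orientation'],K=w0['K'],T=w0['T'])
f=lambda x,y:((x+.5)/1.5-.5,(y+.5)/1.5-.5)
for p in((198,346),(690,346)):
    t=wpt(w,f(*p),.0685);print(t,rot(w['q']).T@(t-w['p'])*1e3)
E
```

```text
[0.53594867 0.06164617 0.0685    ] [  1.3949473  -85.23803722   7.74443071]
[ 0.57550617 -0.18384352  0.0685    ] [ -1.78609561 163.39788156   7.95544863]
```

The squeegee hasn't moved, with both ends within 1–2 mm of before. The remaining travel is about 151 mm, to 12 mm from the end.

Request:
play_rows(moves=[[0,3,0,0],[0,8,0,0],[0,16,0,0],[0,24,0,0],[0,32,0,0],[0,40,0,0],[0,48,0,0],[0,56,0,0],[0,64,0,0],[0,72,0,0],[0,78,0,0],[0,80,0,0]])

```text
time: 7.55
tool_pos: [0.563, -0.1017, 0.0763]
orientation: [0.0, 0.996, 0.086, 0.0]
ft_force: [-0.9, 1.8, 2.3]
width: 0.0004
finger_force: 1.0
```

```bash
python3 -c "
from h import *
rep()"
```

```text
t 7.55 own x,y mm -1.8 -41.1 tip z 68.3 F [-0.88  1.75  2.28] yaw 9.84 tilt [ 0.0002 -0.0004]
```

Request:
play_rows(moves=[[0,3,0,0],[0,9,0,0],[0,17,0,0],[0,25,0,0],[0,33,0,0],[0,41,0,0],[0,49,0,0],[0,57,0,0],[0,64,0,0],[0,69,0,0],[0,71,0,0],[0,71,0,0]])

```text
time: 8.75
tool_pos: [0.5752, -0.1713, 0.0763]
orientation: [0.0, 0.996, 0.086, 0.0]
ft_force: [0.6, -0.5, 1.7]
width: 0.0008
finger_force: 1.0
```

```bash
python3 - <<'E'
from h import *
import cv2
rep();d=snapshot('wrist');rep()
cv2.imwrite('pics/w4.png',cv2.resize(d['color'][...,::-1],(768,576),interpolation=cv2.INTER_CUBIC))
E
```

```text
t 8.75 own x,y mm -1.7 -111.8 tip z 68.31 F [ 0.62 -0.52  1.7 ] yaw 9.88 tilt [ 0.0003 -0.0007]
t 8.8 own x,y mm -1.7 -111.8 tip z 68.35 F [ 0.62 -1.02  2.2 ] yaw 9.89 tilt [ 0.0003 -0.0009]
```

View pics/w4.png

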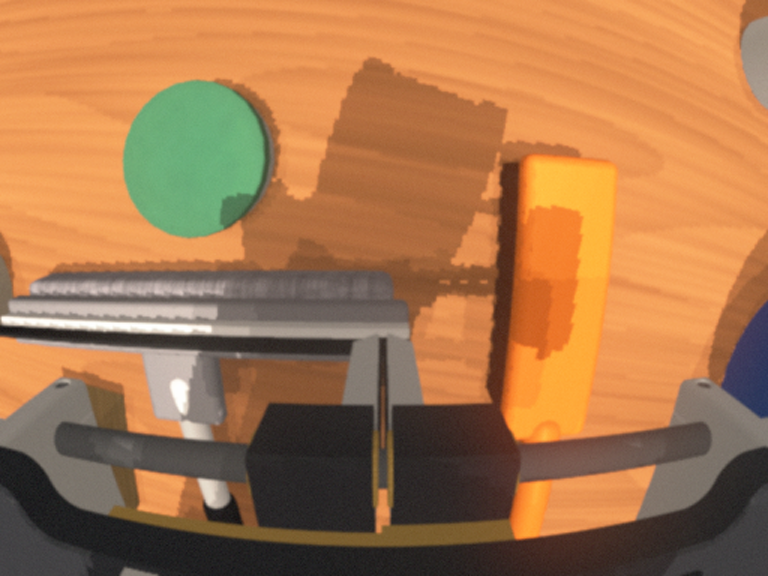

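The fingertips are at the -y end, where the clamp ends at (408,330), and still in contact. Now I lift straight up.

Request:
play_rows(moves=[[0,0,-5,0],[0,0,-20,0],[0,0,-50,0],[0,0,-90,0],[0,0,-130,0],[0,0,-150,0],[0,0,-160,0],[0,0,-160,0],[0,0,-160,0],[0,0,-160,0]])

```text
time: 9.8
tool_pos: [0.574, -0.1703, 0.2346]
orientation: [-0.001, 0.996, 0.086, -0.002]
ft_force: [1.2, -0.2, 0.0]
width: 0.0006
finger_force: 0.0
```

```bash
python3 - <<'E'
from h import *
import cv2
rep();s=get_state();d=snapshot('wrist')
np.savez('w5.npz',p=s['tool_pos'],q=s['orientation'],K=d['camera_matrix'],T=d['T_tool_cam'])
cv2.imwrite('pics/w5.png',cv2.resize(d['color'][...,::-1],(768,576),interpolation=cv2.INTER_CUBIC))
E
```

```text
t 9.8 own x,y mm -2.6 -110.6 tip z 226.55 F [ 1.22 -0.21  0.03] yaw 9.91 tilt [-0.0031  0.0008]
```

View pics/w5.png

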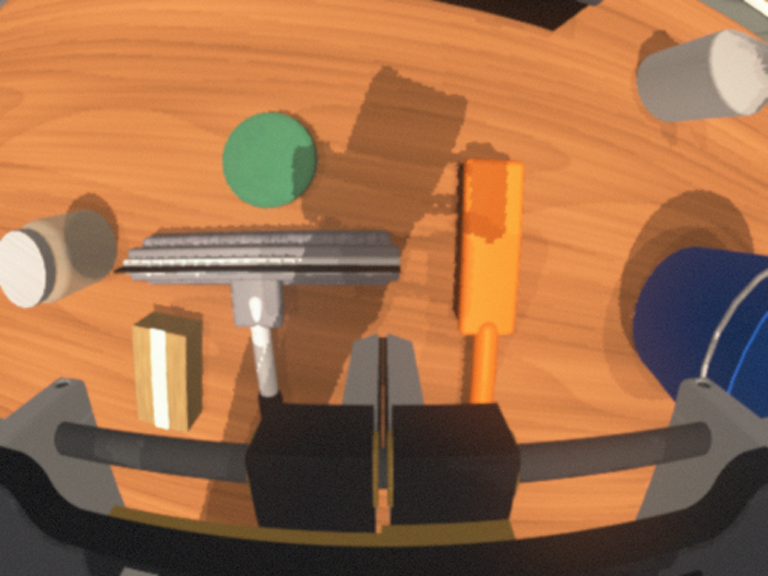

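The hand is clear and the rubber has sprung back, running from (116,270) to (400,268). I'll check the pose, then hand in.

```bash
python3 - <<'E'
from h import *
w=np.load('w5.npz');f=lambda x,y:((x+.5)/1.5-.5,(y+.5)/1.5-.5)
l=wpt(w,f(116,270),.072);r=wpt(w,f(400,268),.072);m=(l+r)/2
print(l,r,m); 
if np.hypot(*(m[:2]-[.5577,-.0609]))<.01: print(sign_off())
E
```

```text
[0.53738905 0.06037437 0.072     ] [ 0.57967084 -0.18352635  0.072     ] [ 0.55852995 -0.06157599  0.072     ]
the job is handed in; nothing more can be done
None
```

I ran the fingertips along the whole rubber edge, from the bin end to the other end, at about 2 N (a press of about 3.5 mm). I then drew the hand clear and handed the job in; the final look put the squeegee within about 1 mm of where it started, and no verdict came back.

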